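Widen a tray bay and stow the beaker

ROBOT

A 6-joint arm with a two-finger parallel gripper is mounted at the origin on a cart in front of the work surface, level with it; the furniture and walls round the work are solid. World frame = base frame: x ahead of the robot, y to its left, z up, the work surface at z = 0. Lengths are in m, angles in rad, forces in N, time in s.
With the tool pointing down it reaches from about 0.3 to 0.875 m from the base axis. Payload 4.2 kg.
Tool frame: the origin (TCP) lies between the finger pads; the fingertips stand 25 mm ahead of it and the grasp point (between the pads) lies 6 mm ahead of it; z points along the fingers, y is the line along which they close (so a half turn about z gives the same grasp; the last joint's range is limited). The gripper opens to 85 mm and grips with 20 to 120 N. Pads are 22 mm wide; open, the fingers measure 114 mm over their backs; the gripper's body (76 mm by 85 mm) begins 54 mm behind the grasp point. The pads swing forward as they close: fully open they stand 13 mm farther back than shut.
Start: joints at [1.155, 0.32, 1.565, -0, 1.257, -0.02], TCP at [0.222, 0.531, 0.221] pointing down, gripper open.
Joint ranges: [-3.11, 3.11], [-0.84, 2.01], [0.21, 2.61], [-1.34, 4.49], [0.05, 2.63], [-2.56, 2.56]. Speed limits (rad/s): [2.57, 2.57, 3.14, 3.14, 3.14, 3.14].

INTERFACE

Orientations are given as a 3x3 rotation matrix whose columns are the frame's x, y, z axes.
In Python, from workcell import r gives the robot as it stands. The module is installed in compiled form; this text tells all that it offers.
- The arm moves only by the tool arm_command, never from a script. Its argument "plan" is a list of rows, each a list of 3 entries, a list of its own where there are three numbers: the opening, from -1 (shut) to 1 (fully open), then the shift along the tool's x, y, z scaled (see below), then the turn, a rotation vector about the tool's x, y, z scaled (see below). A call has 1 to 12 rows; each row is the pose to reach, as a shift and turn from the pose commanded when the call began, along the tool's axes at that moment, turning the shorter way round; what a row does not reach only later rows make up. The controller multiplies each number of a shift by 0.25 m and each number of a turn by 180 degrees. A row lasts 1/12 s, in which the tool goes at most 41.7 mm and 7.16 degrees, less where a joint would pass 70% of its speed; a pose out of reach is approached as far as the arm can. A call with a number of a shift or a turn outside -1 to 1 is refused whole. A call with a gripper value outside its range is refused whole. The fingers move at their own pace and stop on an object; the grip force is fixed at half the most. Time passes only in rows, so rows that repeat a pose let the fingers close. It gives the time, the measured TCP pose, the force, the opening and the grip force at its end, in the units of the state.
- r.get_state(): the state, without advancing time (a new reading comes with each control period).
- r.get_image(name): name is "side" or "top"; returns the picture (420x560x3 uint8, red, green, blue); there is no depth.
- r.camera_model(name): a dict with "intrinsics" (3x3 intrinsics, pixels), "dist" ([k1, k2, p1, p2, k3] as OpenCV has them; the pictures are not rectified), "T" (4x4, takes a point from camera to world coordinates). Camera axes: x right, y up, looking along -z (the intrinsics and any distortion apply to the point x, -y, -z); pixel columns grow to the right and rows downward; lengths in m; the calibration is good to about 2 mm. A picture is of the moment at which its call begins. camera_model takes no time and is no camera call.
- r.hand_in(): hands the job in; it is judged then, once.
The state is a dict: "clock": time; "q": joint angles; "qvel": joint speeds; "joint_efforts": joint torques, N m; "position": TCP position; "ee_rot": TCP orientation; "force": force on the tool from outside, world axes, zero at the start; "moment": the same for the moment, N m; "gripper_width": opening from 0.0 (shut) to 1.0 (fully open); "gripper_force": force on a finger pad.
Only numpy, scipy, OpenCV 4.12 (cv2) and the standard library are available. Lean on these libraries where they do the work, as an engineer would, in place of code of your own. Each camera call takes 0.05 s, during which the arm holds its last target. There are 200 camera calls.

TASK

Make room for the clear plastic beaker in the wooden tray: lift the cross divider out of its notches, move it exactly one notch towards the two vials and let it drop fully home, upright, in both side walls. Then stand the beaker upright on the tray floor in the bay you have widened, setting it down rather than dropping it. Leave the vials standing where they are and do not disturb the tape roll.

Things in the scene. Friction and masses are not known exactly. Their poses are not given: they have to be found in the camera images.
- tray: fixed open wooden tray, 216 (x) x 146 (y) x 46 mm; origin: centre of underside, x along it, z up. Walls 8, floor 6 thick; inside 200 x 130. Both long walls have six open-topped notches at x = -75, -45, -15, 15, 45, 75: 11 wide, notch floor at z 28, mouth chamfered (z 42 to 46). Divider starts at x = -45, vials stand near x = +80; the empty bay, x -100 to the divider, is 51 long at first
- divider: loose grey cross divider, 0.12 kg, 8 mm thick (x). Origin: centre of its panel's underside; seated, its axes match the tray's and its origin is at tray z 10. Panel 124 (y) x 40 high; ears at z 18 to 30 reach y = +-75 and rest in the notches; a grip tab 36 wide (y) stands in the middle, z 40 to 85. It must rise over 18 mm to clear the notched walls
- tab_top (a point): middle of the top edge of the divider's grip tab (z 85 mm in the divider frame)
- next_notch (a point): point in the tray midway between the two notches that the divider must go into (tray x -15, y 0), at the height of the notch floor (z 28)
- bay_floor (a point): point on the tray floor at the middle of the widened bay (tray x -59.5, y 0, z 6); the bay will be 81 mm (x) by 130 mm (y)
- beaker: loose clear plastic beaker, hollow, 65 mm tall: base 56 mm diameter widening to 60 mm below a lip 65 mm in diameter near the top (z 56 to 60); 45 g; origin: centre of its underside, z up
- vial_0: snap-cap sample vial, 25 mm diameter, 57 mm tall, standing loose on the tray floor; origin: centre of its underside
- vial_1: second vial, like the first
- tape_roll: bystander: roll of brown tape lying flat, 93 mm across, 48 mm high; origin: centre of its underside
Things that resemble listed ones, but are neither listed nor needed, are in the scene too. Leave any pink look-alike of the vial_1 alone.

How it is judged:
On the way, in this order (a step that is already met when the one before it is completed fails the run):
1. the divider has been lifted out of its notches (z of divider in the frame of tray above 0.026 m).
2. the divider is fully home in the next notches, upright and let go (x of divider in the frame of tray between -0.019 and -0.011 m and z of divider in the frame of tray below 0.013 m and angle between divider's own z axis and vertical below 0.1 rad and angle between the x axis of divider and the x axis of tray, either way round below 0.05 rad and contact force between the fingers and divider below 0.1 N), for 0.2 s.
At the end, for the whole second after the job is handed in: divider at rest in the notches one step nearer the vials (4 mm along the tray, 3 mm in height, lean 0.1 rad, square within 0.05 rad); beaker at rest on the floor of the widened bay (base within 4 mm, tilt under 0.1 rad); both vials upright (x of divider in the frame of tray between -0.019 and -0.011 m and z of divider in the frame of tray below 0.013 m and angle between each of divider, beaker, vial_0, vial_1's own z axis and vertical below 0.1 rad and angle between the x axis of divider and the x axis of tray, either way round below 0.05 rad and x of beaker in the frame of tray between -0.08 and -0.04 m and y of beaker in the frame of tray between -0.04 and 0.04 m and z of beaker in the frame of tray below 0.01 m and linear speed of each of beaker, divider below 0.02 m/s); the robot touches nothing.
It fails at once if a vial was moved more than 25 mm or knocked over (distance of any of vial_0, vial_1 from where it was at the start of the episode above 0.025 m or angle between any of vial_0, vial_1's own z axis and vertical above 0.5 rad).
It fails at once if the tape roll was moved more than 25 mm (distance of tape_roll from where it was at the start of the episode above 0.025 m).
It fails at once if the beaker was dropped (fell free faster than 0.6 m/s) (linear speed of beaker above 0.6 m/s and contact force between the fingers and beaker below 0.05 N).
It also fails if it takes over 56 s, if anything falls off the work surface, if the arm or the gripper's body presses on something with over 40 N, if the wrist force passes 120 N, or if a joint passes its speed limit or range.

## Working session

There is one attempt and no reset: what is moved stays moved. The work goes in short steps, Python scripts to look and compute and a tool call to move; the robot and the scene stay as the last step left them, time stands still between calls to the robot, and variables do not carry over. Pictures are saved under pics/ and viewed, at most 10 in all, crops included, and the job is handed in when it is done.

Besides the shell and the picture viewer there is one more tool, called after ">>>" as name([rows], argument=value, ...), one row to a line, values as JSON. arm_command: Moves the arm, as the interface text tells. Its arguments: {"type":"object","properties":{"plan":{"type":"array","items":{"type":"array"}}},"required":["plan"]}

```bash
mkdir -p pics; cat > h.py <<'E'
import numpy as np, cv2
from workcell import r
def ray(n,uv):
    c=r.camera_model(n);T=np.array(c["T"])
    p=cv2.undistortPoints(np.array([[uv]],float),np.array(c["intrinsics"],float),np.array(c["dist"],float))[0,0]
    d=T[:3,:3]@np.array([p[0],-p[1],-1]);return T[:3,3],d/np.linalg.norm(d)
def plane(n,uv,z):
    o,d=ray(n,uv);return o+d*(z-o[2])/d[2]
def proj(n,P):
    c=r.camera_model(n);T=np.linalg.inv(np.array(c["T"]));P=np.atleast_2d(P)@T[:3,:3].T+T[:3,3]
    return cv2.projectPoints(P*[1,-1,-1],np.zeros(3),np.zeros(3),np.array(c["intrinsics"],float),np.array(c["dist"],float))[0][:,0]
def tri(a,ua,b,ub):
    (o,d),(p,e)=ray(a,ua),ray(b,ub)
    s=np.linalg.lstsq(np.c_[d,-e],p-o,rcond=None)[0]
    A,B=o+d*s[0],p+e*s[1];return (A+B)/2,np.linalg.norm(A-B)
def save(n,f):
    im=r.get_image(n);cv2.imwrite(f,im[:,:,::-1]);return im
E
python3 - <<'E'
from h import *
for n in("side","top"):
    save(n,f"pics/{n}0.png");print(n,np.round(r.camera_model(n)["T"],3).tolist())
print(r.get_state())
E
```

```text
side [[0.999, 0.008, -0.046, 0.498], [-0.042, 0.595, -0.803, -0.463], [0.021, 0.804, 0.595, 0.6], [0.0, 0.0, 0.0, 1.0]]
top [[0.06, 0.973, -0.221, 0.347], [-0.998, 0.058, -0.015, 0.21], [-0.002, 0.222, 0.975, 0.909], [0.0, 0.0, 0.0, 1.0]]
{'clock': 0.1, 'q': array([ 1.15500447e+00,  3.20241275e-01,  1.56553294e+00,  3.12180866e-05,
        1.25740636e+00, -2.00257558e-02]), 'qvel': array([ 0.00062164, -0.00111314, -0.00330852, -0.00198874, -0.00324111,
       -0.00038079]), 'joint_efforts': array([-8.40384700e-05, -4.16400254e+01, -2.34708863e+01,  4.25529913e-05,
        4.82024523e-03,  1.64923682e-05]), 'position': array([0.22150057, 0.53015624, 0.22036806]), 'ee_rot': array([[-9.22697753e-01,  3.85523554e-01, -6.68553466e-04],
       [ 3.85524129e-01,  9.22696630e-01, -1.44063423e-03],
       [ 6.14736032e-05, -1.58701345e-03, -9.99998739e-01]]), 'force': array([-0.3339273 , -0.56466828, -0.83821613]), 'moment': array([-0.01263396,  0.01480131, -0.02428449]), 'gripper_force': 0.0, 'gripper_width': 0.9999136715374779}
```

View pics/side0.png

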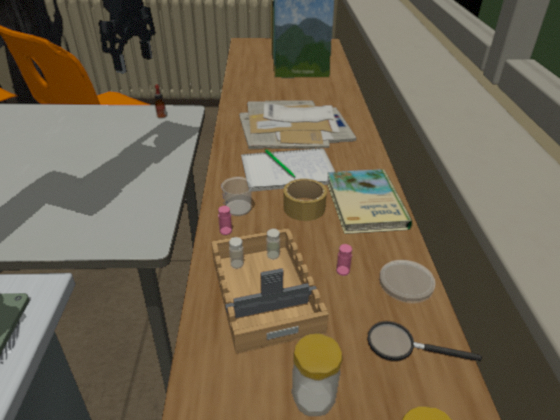

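View pics/top0.png

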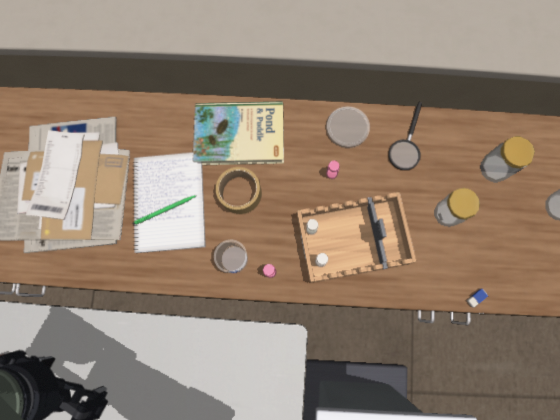

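The side view shows the tray at about (267,285), the divider tab at (271,285), the white-capped vials at (236,252) and (273,243), the beaker at (237,196), and the tape at (305,198). In the top view the tray is at about (356,237), the divider tab at (380,229), the vials at (312,227) and (321,260), the beaker at (230,256), and the tape at (238,189).

Things that could be taken for the beaker (top pixels):
- the open clear cup at (230,256)
- the flat clear dish at (348,127)
- the yellow-lidded jars at (457,207) and (510,158)

I choose (230,256), as it is the only tall, open, clear one. The pink vials at (333,169) and (269,270) are look-alikes. The only grey divider is at (378,233).

```bash
python3 - <<'E'
from h import *
t=cv2.imread("pics/top0.png");s=cv2.imread("pics/side0.png")
a=cv2.resize(t[180:290,200:425],None,fx=3.5,fy=3.5,interpolation=cv2.INTER_CUBIC)
b=cv2.resize(s[170:350,190:350],None,fx=1.2,fy=1.2)
c=np.zeros((a.shape[0]+b.shape[0],a.shape[1],3),np.uint8);c[:a.shape[0]]=a;c[a.shape[0]:,:b.shape[1]]=b
cv2.imwrite("pics/crop0.png",c);print(c.shape)
E
```

```text
(601, 788, 3)
```

View pics/crop0.png

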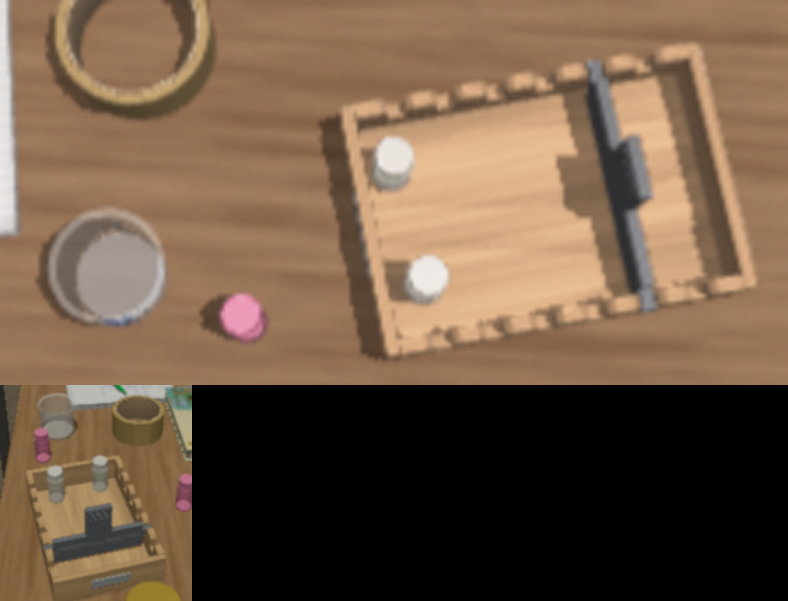

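The crop confirms the open clear beaker, with its rim centre at crop (107,267). The tray's rim corners are at (343,107), (700,45), (755,285) and (388,355), and the divider tab runs from (635,137) to (648,200).

```bash
python3 - <<'E'
from h import *
f=lambda u:(np.array(u)+.5)/3.5+[199.5,179.5]
C=np.array([plane("top",f(u),.046) for u in[(343,107),(700,45),(755,285),(388,355)]])[:,:2]
print(C.round(4),[np.linalg.norm(C[i]-C[(i+1)%4]).round(4) for i in range(4)])
L=np.array([[.108,.073],[-.108,.073],[-.108,-.073],[.108,-.073]])
# try both windings: +x toward vials (left in image)
best=None
for M in (L,L*[1,-1]):
    c=C.mean(0);H=(M).T@(C-c);U,S,V=np.linalg.svd(H);D=np.diag([1,np.linalg.det(V.T@U.T)]);R=V.T@D@U.T
    e=np.linalg.norm(M@R.T-(C-c),axis=1);print(e.round(4))
    if best is None or e.max()<best[0]:best=(e.max(),R,c)
_,R,c=best;yaw=np.arctan2(R[1,0],R[0,0]);print("tray",c.round(4),"yaw deg",np.degrees(yaw))
w=lambda p:c+R@np.array(p)
print("div world",w((-.045,0)),"tabtop px pred",proj("top",[*w((-.045,0)),.095]),proj("side",[*w((-.045,0)),.095]))
for u in[(635,137),(648,200)]:print("tab end",plane("top",f(u),.095), ((plane("top",f(u),.095)[:2]-c)@R).round(4))
for u in[(597,60),(650,305)]:print("ear",((plane("top",f(u),.04)[:2]-c)@R).round(4))
print("corner side px",proj("side",[[*w(p),.046] for p in L]).round(1).tolist())
print("beaker top",plane("top",f((107,267)),.062),"bottom",plane("top",f((120,276)),.003),"width",[plane("top",f(u),.06)[:2].round(4) for u in((50,267),(165,267),(107,209),(107,325))])
b=plane("top",f((107,267)),.062);print("side px",proj("side",[[b[0],b[1],.062],[b[0],b[1],0]]))
print("bay",w((-.0595,0)),"next",w((-.015,0)))
for u in((393,158),(427,275)):v=plane("top",f(u),.063);print("vial",v,((v[:2]-c)@R).round(4))
E
```

```text
[[ 0.5379  0.2207]
 [ 0.5876  0.0133]
 [ 0.4482 -0.0193]
 [ 0.3971  0.1871]] [np.float64(0.2133), np.float64(0.1431), np.float64(0.2126), np.float64(0.1447)]
[0.146  0.1439 0.1452 0.1448]
[0.0019 0.0016 0.0026 0.0014]
tray [0.4927 0.1005] yaw deg 103.56737747128177
div world [0.50324767 0.05671065] tabtop px pred [[382.53679415 227.33005741]] [[270.52748704 270.17193464]]
tab end [0.51969081 0.05979561 0.095     ] [-0.0459 -0.0167]
tab end [0.48527966 0.05212455 0.095     ] [-0.0452  0.0185]
ear [-0.0464 -0.0749]
ear [-0.0457  0.0713]
corner side px [[210.7, 239.6], [232.5, 333.2], [327.1, 313.0], [288.1, 226.9]]
beaker top [0.4352326  0.34659308 0.062     ] bottom [0.43651604 0.34787624 0.003     ] width [array([0.4335, 0.3789]), array([0.4374, 0.3145]), array([0.4681, 0.3499]), array([0.4033, 0.344 ])]
side px [[235.93393127 183.6809971 ]
 [237.2506783  207.75890207]]
bay [0.5066492  0.04261528] next [0.49621001 0.0858735 ]
vial [0.50632237 0.19053774 0.063     ] [ 0.0844 -0.0344]
vial [0.44137765 0.16822283 0.063     ] [0.0779 0.034 ]
```

```bash
cat >> h.py <<'E'
from scipy.spatial.transform import Rotation as Ro
TR=dict(c=np.array([.4927,.1005]),yaw=np.radians(103.57))
def go(x,y,z,yaw):  # yaw deg of tool y axis, tool down; prints scaled shift, turn
    s=r.get_state();R0=s["ee_rot"];a=np.radians(yaw);Y=np.array([np.cos(a),np.sin(a),0]);Z=np.array([0,0,-1.])
    R1=np.c_[np.cross(Y,Z),Y,Z];d=R0.T@(np.array([x,y,z])-s["position"])
    print("t",round(s["clock"],2),"pos",s["position"].round(4),"shift",(d/.25).round(4),"turn",(Ro.from_matrix(R0.T@R1).as_rotvec()/np.pi).round(4),"F",s["force"].round(1),"w",round(s["gripper_width"],3),"gf",s["gripper_force"])
E
python3 -c "
from h import *
go(.36,.29,.22,103.57);go(.5032,.0567,.16,103.57)"
```

```text
t 0.1 pos [0.2215 0.5302 0.2204] shift [-0.8815 -0.6728  0.0025] turn [-5.000e-04 -2.000e-04 -2.014e-01] F [-0.3 -0.6 -0.8] w 1.0 gf 0.0
t 0.1 pos [0.2215 0.5302 0.2204] shift [-1.7698 -1.3126  0.2434] turn [-5.000e-04 -2.000e-04 -2.014e-01] F [-0.3 -0.6 -0.8] w 1.0 gf 0.0
```

>>> arm_command([
  [0.2, [-0.88, -0.67, 0], [0, 0, -0.2]],
  [0.2, [-0.88, -0.67, 0], [0, 0, -0.2]],
  [0.2, [-0.88, -0.67, 0], [0, 0, -0.2]],
  [0.2, [-0.88, -0.67, 0], [0, 0, -0.2]],
  [0.2, [-0.88, -0.67, 0], [0, 0, -0.2]],
  [0.2, [-0.88, -0.67, 0], [0, 0, -0.2]],
  [0.2, [-0.88, -0.67, 0], [0, 0, -0.2]],
  [0.2, [-0.88, -0.67, 0], [0, 0, -0.2]],
  [0.2, [-0.88, -0.67, 0], [0, 0, -0.2]],
  [0.2, [-0.88, -0.67, 0], [0, 0, -0.2]],
  [0.2, [-0.88, -0.67, 0], [0, 0, -0.2]],
])

```text
clock: 1.02
position: [0.3596, 0.2921, 0.221]
ee_rot: [[-0.973, -0.232, -0.0], [-0.232, 0.973, 0.0], [0.0, 0.0, -1.0]]
force: [-1.1, -0.7, 0.8]
gripper_width: 0.6
gripper_force: 0.0
```

```bash
python3 -c "
from h import *
go(.5032,.0567,.14,103.57);"
```

```text
t 1.02 pos [0.3596 0.2921 0.221 ] shift [-0.3408 -1.0492  0.3234] turn [ 0.0001 -0.0001 -0.001 ] F [-1.1 -0.7  0.8] w 0.6 gf 0.0
```

>>> arm_command([
  [0.2, [-0.34, -1.0, 0.2], [0, 0, 0]],
  [0.2, [-0.34, -1.0, 0.2], [0, 0, 0]],
  [0.2, [-0.34, -1.0, 0.2], [0, 0, 0]],
  [0.2, [-0.34, -1.0, 0.2], [0, 0, 0]],
  [0.2, [-0.34, -1.0, 0.2], [0, 0, 0]],
  [0.2, [-0.34, -1.0, 0.2], [0, 0, 0]],
  [0.2, [-0.34, -1.0, 0.2], [0, 0, 0]],
  [0.2, [-0.34, -1.0, 0.2], [0, 0, 0]],
  [0.2, [-0.34, -1.0, 0.2], [0, 0, 0]],
  [0.2, [-0.34, -1.0, 0.2], [0, 0, 0]],
])

```text
clock: 1.85
position: [0.5, 0.0691, 0.171]
ee_rot: [[-0.973, -0.232, -0.001], [-0.232, 0.973, 0.001], [0.001, 0.001, -1.0]]
force: [-0.0, 0.3, -0.4]
gripper_width: 0.599
gripper_force: 0.0
```

```bash
python3 -c "
from h import *
go(.5035,.0564,.081,103.57);save('top','pics/top1.png')
a=cv2.imread('pics/top1.png')[170:300,290:430];b=r.get_image('side')[220:350,190:340,::-1]
c=np.zeros((520,1160,3),np.uint8);c[:,:560]=cv2.resize(a,None,fx=4,fy=4);c[:,560:]=cv2.resize(b,None,fx=4,fy=4);cv2.imwrite('pics/c1.png',cv2.resize(c,None,fx=.68,fy=.68))"
```

```text
t 1.85 pos [0.5    0.0691 0.171 ] shift [-0.0021 -0.0531  0.3601] turn [ 0.0003 -0.0002 -0.0008] F [-0.   0.3 -0.4] w 0.599 gf 0.0
```

View pics/c1.png

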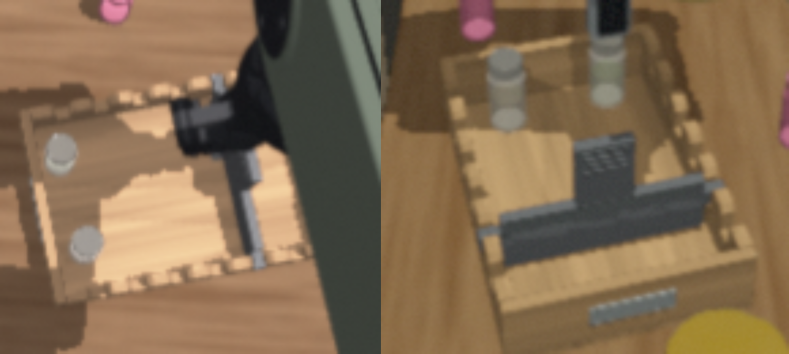

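The left half shows the gripper (190,125) high over the divider. The right half shows the tab top edge at crop (575,145) to (633,133), about side pixel (272,271). The prediction was (270.5,270.2), so they agree. Next I descend and grip.

>>> arm_command([
  [0.2, [0, -0.053, 0], [0, 0, 0]],
  [0.2, [0, -0.053, 0.1], [0, 0, 0]],
  [0.2, [0, -0.053, 0.2], [0, 0, 0]],
  [0.2, [0, -0.053, 0.28], [0, 0, 0]],
  [0.2, [0, -0.053, 0.34], [0, 0, 0]],
  [0.2, [0, -0.053, 0.36], [0, 0, 0]],
  [0.2, [0, -0.053, 0.36], [0, 0, 0]],
  [-1, [0, -0.053, 0.36], [0, 0, 0]],
  [-1, [0, -0.053, 0.36], [0, 0, 0]],
  [-1, [0, -0.053, 0.36], [0, 0, 0]],
  [-1, [0, -0.053, 0.36], [0, 0, 0]],
  [-1, [0, -0.053, 0.36], [0, 0, 0]],
])

```text
clock: 2.95
position: [0.5042, 0.0547, 0.0823]
ee_rot: [[-0.973, -0.231, 0.002], [-0.231, 0.973, 0.0], [-0.002, -0.0, -1.0]]
force: [0.3, 0.2, 6.2]
gripper_width: 0.057
gripper_force: 58.9
```

>>> arm_command([
  [-1, [0, 0, 0], [0, 0, 0]],
  [-1, [0, 0, 0], [0, 0, 0]],
  [-1, [0, 0, 0], [0, 0, 0]],
])

```text
clock: 3.2
position: [0.5042, 0.0546, 0.0822]
ee_rot: [[-0.973, -0.23, 0.002], [-0.23, 0.973, 0.0], [-0.002, -0.0, -1.0]]
force: [-0.9, -0.3, 6.4]
gripper_width: 0.055
gripper_force: 59.1
```

```bash
python3 -c "
from h import *
s=r.get_state();print(s['moment'],(s['position'][:2]-TR['c'])@np.array([[.9999*np.cos(TR['yaw']),-np.sin(TR['yaw'])],[np.sin(TR['yaw']),np.cos(TR['yaw'])]]))
go(*s['position'][:2],.111,103.57)"
```

```text
[-0.0058175   0.10319743  0.05114122] [-0.04730021 -0.00045246]
t 3.2 pos [0.5042 0.0546 0.0822] shift [-0.0003 -0.     -0.115 ] turn [-0.0001  0.0007 -0.0014] F [-0.9 -0.3  6.4] w 0.055 gf 59.08175317570567
```

>>> arm_command([
  [-1, [0, 0, -0.02], [0, 0, 0]],
  [-1, [0, 0, -0.05], [0, 0, 0]],
  [-1, [0, 0, -0.08], [0, 0, 0]],
  [-1, [0, 0, -0.11], [0, 0, 0]],
  [-1, [0, 0, -0.13], [0, 0, 0]],
  [-1, [0, 0, -0.13], [0, 0, 0]],
  [-1, [0, 0, -0.13], [0, 0, 0]],
])

```text
clock: 3.78
position: [0.5036, 0.0546, 0.114]
ee_rot: [[-0.973, -0.23, 0.001], [-0.23, 0.973, 0.0], [-0.001, 0.0, -1.0]]
force: [0.2, -0.3, -3.2]
gripper_width: 0.053
gripper_force: 58.7
```

```bash
python3 -c "
from h import *
go(.5042,.0546,.08,103.57)
b=save('side','pics/s2.png')[210:340,190:340,::-1];cv2.imwrite('pics/s2c.png',cv2.resize(b,None,fx=4,fy=4,interpolation=cv2.INTER_CUBIC))"
```

```text
t 3.78 pos [0.5036 0.0546 0.114 ] shift [-0.0021 -0.0007  0.136 ] turn [-0.      0.0003 -0.0014] F [ 0.2 -0.3 -3.2] w 0.053 gf 58.70739754289389
```

View pics/s2c.png

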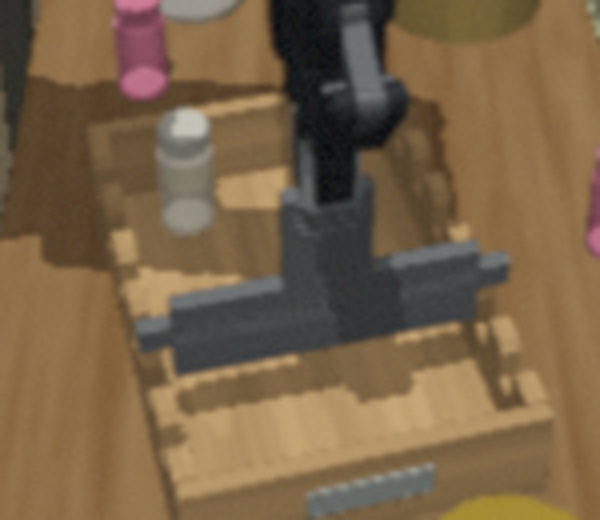

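The divider is clear of its notches: its ears are at crop (150,333) and (495,268), level and above the walls. I carry it 30 mm along tool +y, which is tray +x.

>>> arm_command([
  [-1, [0, 0.02, 0], [0, 0, 0]],
  [-1, [0, 0.05, 0], [0, 0, 0]],
  [-1, [0, 0.08, 0], [0, 0, 0]],
  [-1, [0, 0.105, 0], [0, 0, 0]],
  [-1, [0, 0.12, 0], [0, 0, 0]],
  [-1, [0, 0.12, 0], [0, 0, 0]],
  [-1, [0, 0.12, 0.03], [0, 0, 0]],
  [-1, [0, 0.12, 0.05], [0, 0, 0]],
  [-1, [0, 0.12, 0.05], [0, 0, 0]],
  [-1, [0, 0.12, 0.05], [0, 0, 0]],
])

```text
clock: 4.67
position: [0.4961, 0.0835, 0.1004]
ee_rot: [[-0.973, -0.23, -0.002], [-0.23, 0.973, -0.0], [0.002, 0.0, -1.0]]
force: [0.1, 0.5, -0.9]
gripper_width: 0.05
gripper_force: 58.8
```

```bash
python3 -c "
from h import *
go(.4972,.0838,.0822,103.57)
b=save('side','pics/s3.png')[200:330,190:340,::-1];cv2.imwrite('pics/s3c.png',cv2.resize(b,None,fx=4,fy=4,interpolation=cv2.INTER_CUBIC))"
```

```text
t 4.67 pos [0.4961 0.0835 0.1004] shift [-0.0045  0.0001  0.0728] turn [ 0.     -0.0005 -0.0015] F [ 0.1  0.5 -0.9] w 0.05 gf 58.75644564628601
```

View pics/s3c.png

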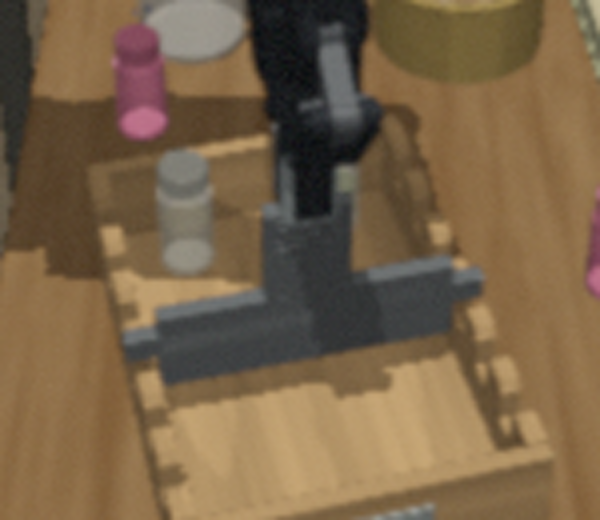

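The ears, at crop (140,343) and (470,283), sit over the next notches: three notches remain free on the near side. I lower slowly.

>>> arm_command([
  [-1, [-0.004, 0, 0.015], [0, 0, 0]],
  [-1, [-0.004, 0, 0.03], [0, 0, 0]],
  [-1, [-0.004, 0, 0.045], [0, 0, 0]],
  [-1, [-0.004, 0, 0.058], [0, 0, 0]],
  [-1, [-0.004, 0, 0.067], [0, 0, 0]],
  [-1, [-0.004, 0, 0.07], [0, 0, 0]],
  [-1, [-0.004, 0, 0.07], [0, 0, 0]],
])

```text
clock: 5.3
position: [0.4974, 0.084, 0.0833]
ee_rot: [[-0.973, -0.23, -0.001], [-0.23, 0.973, -0.0], [0.0, 0.0, -1.0]]
force: [-0.3, -0.4, -0.9]
gripper_width: 0.05
gripper_force: 58.8
```

>>> arm_command([
  [-1, [0, 0, 0.004], [0, 0, 0]],
  [-1, [0, 0, 0.004], [0, 0, 0]],
  [0.0, [0, 0, 0.004], [0, 0, 0]],
  [0.0, [0, 0, 0.004], [0, 0, 0]],
  [0.0, [0, 0, 0.004], [0, 0, 0]],
  [0.0, [0, 0, 0.004], [0, 0, 0]],
  [0.0, [0, 0, 0.004], [0, 0, 0]],
  [0.0, [0, 0, 0.004], [0, 0, 0]],
  [0.0, [0, 0, 0.004], [0, 0, 0]],
])

```text
clock: 6.05
position: [0.4976, 0.0841, 0.0826]
ee_rot: [[-0.973, -0.23, 0.0], [-0.23, 0.973, 0.0], [-0.0, 0.0, -1.0]]
force: [0.5, -0.1, 0.3]
gripper_width: 0.498
gripper_force: 0.0
```

>>> arm_command([
  [0.0, [0, 0, -0.1], [0, 0, 0]],
  [0.0, [0, 0, -0.2], [0, 0, 0]],
  [0.0, [0, 0, -0.35], [0, 0, 0]],
  [0.0, [0, 0, -0.5], [0, 0, 0]],
  [0.0, [0, 0, -0.6], [0, 0, 0]],
  [0.0, [0, 0, -0.6], [0, 0, 0]],
])

```text
clock: 6.55
position: [0.5007, 0.0845, 0.2386]
ee_rot: [[-0.973, -0.23, 0.012], [-0.23, 0.973, 0.002], [-0.012, -0.001, -1.0]]
force: [-0.2, -0.4, 0.2]
gripper_width: 0.501
gripper_force: 0.0
```

```bash
python3 -c "
from h import *
go(.4352,.3466,.2,90)
b=save('side','pics/s4.png')[200:330,190:340,::-1];cv2.imwrite('pics/s4c.png',cv2.resize(b,None,fx=4,fy=4,interpolation=cv2.INTER_CUBIC))
c,y=TR['c'],TR['yaw'];R=np.array([[np.cos(y),-np.sin(y)],[np.sin(y),np.cos(y)]])
print('pred seated tab top ends, ear ends px', (proj('side',[[*(c+R@[-.015,t]),h] for t,h in((.018,.095),(-.018,.095),(.075,.04),(-.075,.04))])-[190,200])*4)"
```

```text
t 6.55 pos [0.5007 0.0845 0.2386] shift [0.0153 1.0806 0.1533] turn [0.0001 0.0039 0.074 ] F [-0.2 -0.4  0.2] w 0.501 gf 0.0
pred seated tab top ends, ear ends px [[259.03045411 236.98891901]
 [347.39791598 221.25832593]
 [123.76480289 362.23974399]
 [476.81403138 294.79490898]]
```

View pics/s4c.png

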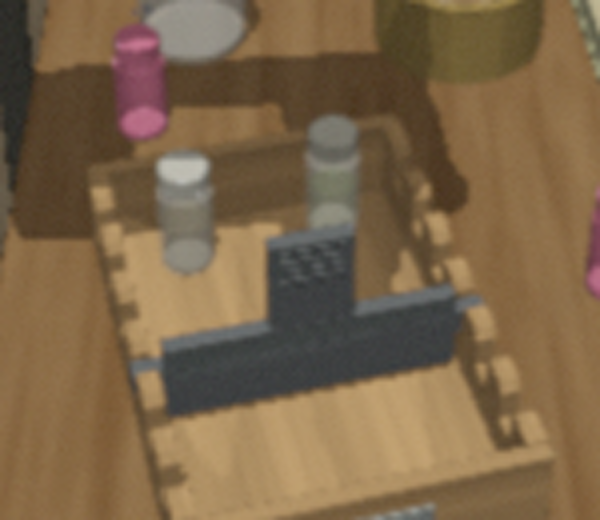

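The divider is home: the tab top edge at crop (265,240) to (355,225) matches the seated prediction of (259,237) to (347,221). It stands upright with both ears in, and the vials have not moved. Next is the beaker, starting with a check of its neighbours.

```bash
python3 - <<'E'
from h import *
f=lambda u:(np.array(u)+.5)/3.5+[199.5,179.5]
b=np.array([.4355,.3470])
p=plane("top",f((240,315)),.057)[:2];t=plane("top",(238,189),.048)[:2]
for n,q in(("pink",p),("tape",t)):print(n,q,np.linalg.norm(q-b),np.degrees(np.arctan2(*(q-b)[::-1])))
import itertools
for yaw in(40,55,135,150):
    for s in(1,-1):
        e=b+s*.05*np.array([np.cos(np.radians(yaw)),np.sin(np.radians(yaw))]);print(yaw,s,"pink gap",np.linalg.norm(e-p)-.0125,"tape gap",np.linalg.norm(e-t)-.0465)
# rim in side image
im=cv2.imread("pics/side0.png");print("pred rim extents side",proj("side",[[b[0]-.0325,b[1],.06],[b[0]+.0325,b[1],.06],[b[0],b[1],.0]]))
cv2.imwrite("pics/bk.png",cv2.resize(im[165:225,205:275],None,fx=7,fy=7,interpolation=cv2.INTER_CUBIC))
go(.4355,.33,.2,55);go(.4355,.33,.2,-45)
E
```

```text
pink [0.41357784 0.27083306] 0.0792589676700864 -106.05673488736127
tape [0.57475848 0.34560638] 0.13926545783931116 -0.5733626252561067
40 1 pink gap 0.111424314271009 tape gap 0.059879644530935416
40 -1 pink gap 0.03447586874892042 tape gap 0.1337029598088159
55 1 pink gap 0.1150876877365025 tape gap 0.07191236205469188
55 -1 pink gap 0.023351776110931168 tape gap 0.1260347733270441
135 1 pink gap 0.09982839708315165 tape gap 0.13193898992037612
135 -1 pink gap 0.05782993047760965 tape gap 0.06281268165488316
150 1 pink gap 0.09090123697958835 tape gap 0.13795781920060662
150 -1 pink gap 0.07039844451705118 tape gap 0.05231825959883238
pred rim extents side [[220.32071589 184.4655399 ]
 [251.85236409 184.28612465]
 [237.38426706 207.6450226 ]]
t 6.6 pos [0.4992 0.0843 0.2356] shift [0.0223 1.0152 0.1419] turn [0.0008 0.0022 0.2685] F [-0.5  0.2 -0.7] w 0.497 gf 0.0
t 6.6 pos [0.4992 0.0843 0.2356] shift [0.0223 1.0152 0.1419] turn [0.0028 0.001  0.824 ] F [-0.5  0.2 -0.7] w 0.497 gf 0.0
```

View pics/bk.png

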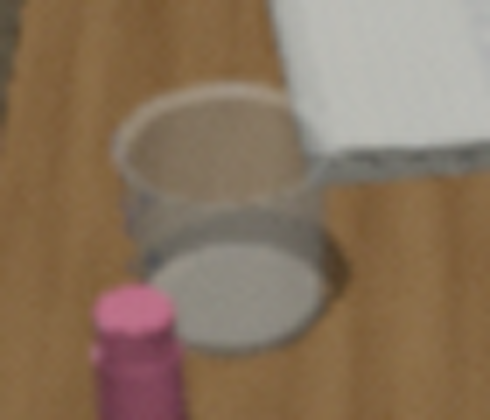

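The beaker rim spans crop x 113 to 323, side px 221 to 251 (predicted 220 to 252). The base centre is at side px (239,207), which also agrees. I move above it, turning 90° so the fingers close along tray y.

>>> arm_command([
  [0.5, [0.02, 1, 0.1], [0, 0, 0.5]],
  [1, [0.02, 1, 0.1], [0, 0, 0.5]],
  [1, [0.02, 1, 0.1], [0, 0, 0.5]],
  [1, [0.02, 1, 0.1], [0, 0, 0.5]],
  [1, [0.02, 1, 0.1], [0, 0, 0.5]],
  [1, [0.02, 1, 0.1], [0, 0, 0.5]],
  [1, [0.02, 1, 0.1], [0, 0, 0.5]],
  [1, [0.02, 1, 0.1], [0, 0, 0.5]],
  [1, [0.02, 1, 0.1], [0, 0, 0.5]],
  [1, [0.02, 1, 0.1], [0, 0, 0.5]],
  [1, [0.02, 1, 0.1], [0, 0, 0.5]],
  [1, [0.02, 1, 0.1], [0, 0, 0.5]],
])

```text
clock: 7.6
position: [0.4341, 0.3257, 0.2057]
ee_rot: [[-0.368, 0.93, -0.003], [0.93, 0.368, -0.002], [-0.001, -0.003, -1.0]]
force: [-0.2, 0.3, -0.5]
gripper_width: 1.0
gripper_force: 0.0
```

```bash
python3 -c "
from h import *
go(.4357,.3472,.13,13.57);go(.4357,.3472,.044,13.57)"
```

```text
t 7.6 pos [0.4341 0.3257 0.2057] shift [0.0778 0.0384 0.3028] turn [-0.001   0.0003  0.0446] F [-0.2  0.3 -0.5] w 1.0 gf 0.0
t 7.6 pos [0.4341 0.3257 0.2057] shift [0.0781 0.0396 0.6468] turn [-0.001   0.0003  0.0446] F [-0.2  0.3 -0.5] w 1.0 gf 0.0
```

>>> arm_command([
  [1, [0.078, 0.038, 0.1], [0, 0, 0.044]],
  [1, [0.078, 0.038, 0.2], [0, 0, 0.044]],
  [1, [0.078, 0.038, 0.3], [0, 0, 0.044]],
  [1, [0.078, 0.038, 0.3], [0, 0, 0.044]],
  [1, [0.078, 0.038, 0.3], [0, 0, 0.044]],
])

```text
clock: 8.02
position: [0.4353, 0.3468, 0.1306]
ee_rot: [[-0.242, 0.97, -0.004], [0.97, 0.242, -0.003], [-0.002, -0.005, -1.0]]
force: [0.8, -0.3, 0.4]
gripper_width: 0.996
gripper_force: 0.0
```

```bash
python3 -c "
from h import *
go(.4357,.3472,.044,13.57)"
```

```text
t 8.02 pos [0.4353 0.3468 0.1306] shift [0.0017 0.0035 0.3464] turn [-0.0015  0.0007  0.0025] F [ 0.8 -0.3  0.4] w 0.996 gf 0.0
```

>>> arm_command([
  [1, [0.001, 0.002, 0.08], [0, 0, 0]],
  [1, [0.001, 0.002, 0.16], [0, 0, 0]],
  [1, [0.001, 0.002, 0.23], [0, 0, 0]],
  [1, [0.001, 0.002, 0.29], [0, 0, 0]],
  [1, [0.001, 0.002, 0.33], [0, 0, 0]],
  [1, [0.001, 0.002, 0.345], [0, 0, 0]],
  [1, [0.001, 0.002, 0.345], [0, 0, 0]],
])

```text
clock: 8.6
position: [0.4372, 0.3482, 0.0465]
ee_rot: [[-0.242, 0.97, 0.0], [0.97, 0.242, 0.0], [0.0, 0.0, -1.0]]
force: [-0.3, -0.8, 0.2]
gripper_width: 0.998
gripper_force: 0.0
```

>>> arm_command([
  [-1, [0, 0, 0], [0, 0, 0]],
  [-1, [0, 0, 0], [0, 0, 0]],
  [-1, [0, 0, 0], [0, 0, 0]],
  [-1, [0, 0, 0], [0, 0, 0]],
  [-1, [0, 0, 0], [0, 0, 0]],
  [-1, [0, 0, 0], [0, 0, 0]],
])

```text
clock: 9.1
position: [0.4425, 0.3514, 0.0501]
ee_rot: [[-0.243, 0.97, 0.013], [0.97, 0.243, 0.008], [0.005, 0.014, -1.0]]
force: [6.2, 1.4, 8.6]
gripper_width: 0.143
gripper_force: 4.1
```

```bash
python3 -c "
from h import *
a=r.get_image('top')[195:305,170:310,::-1];b=r.get_image('side')[130:240,170:310,::-1]
c=np.hstack([cv2.resize(i,(399,314),interpolation=cv2.INTER_CUBIC) for i in(a,b)]);cv2.imwrite('pics/g.png',c)
go(.4357,.3472,.044,13.57)"
```

```text
t 9.2 pos [0.4398 0.35   0.0489] shift [-0.0068 -0.0189  0.0193] turn [ 0.0024 -0.0009  0.0024] F [0.9 0.3 0.7] w 0.001 gf 0.0
```

View pics/g.png

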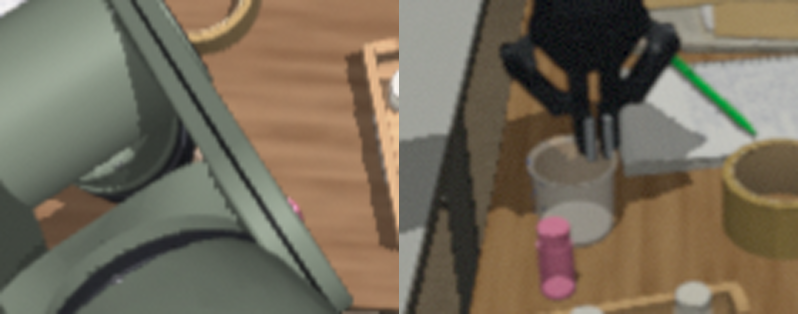

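The right half shows the fingers shut at (598,150), apparently inside the beaker. The beaker is upright and has shifted about 12 mm in −x (rim crop x 527 to 615), so the grip was missed. I back straight up slowly and clear the view.

>>> arm_command([
  [-1, [0, 0, -0.04], [0, 0, 0]],
  [-1, [0, 0, -0.08], [0, 0, 0]],
  [-1, [0, 0, -0.12], [0, 0, 0]],
  [-1, [0, 0, -0.18], [0, 0, 0]],
  [-1, [0, 0, -0.25], [0, 0, 0]],
  [-1, [0, 0, -0.35], [0, 0, 0]],
  [-1, [0, 0, -0.45], [0, 0, 0]],
  [-1, [0, 0, -0.55], [0, 0, 0]],
  [-1, [0, 0, -0.6], [0, 0, 0]],
])

```text
clock: 9.95
position: [0.4378, 0.3489, 0.2006]
ee_rot: [[-0.242, 0.97, 0.004], [0.97, 0.242, 0.003], [0.002, 0.005, -1.0]]
force: [-0.3, -0.4, 0.2]
gripper_width: 0.001
gripper_force: 0.0
```

>>> arm_command([
  [0.5, [0.4, -0.75, 0], [0, 0, 0]],
  [1, [0.4, -0.75, 0], [0, 0, 0]],
  [1, [0.4, -0.75, 0], [0, 0, 0]],
  [1, [0.4, -0.75, 0], [0, 0, 0]],
  [1, [0.4, -0.75, 0], [0, 0, 0]],
  [1, [0.4, -0.75, 0], [0, 0, 0]],
  [1, [0.4, -0.75, 0], [0, 0, 0]],
  [1, [0.4, -0.75, 0], [0, 0, 0]],
])

```text
clock: 10.62
position: [0.2312, 0.3999, 0.1971]
ee_rot: [[-0.243, 0.97, 0.001], [0.97, 0.243, 0.001], [0.0, 0.002, -1.0]]
force: [0.1, -0.3, -0.1]
gripper_width: 0.998
gripper_force: 0.0
```

```bash
python3 -c "
from h import *
a=save('top','pics/top5.png')[205:305,180:310,::-1];b=save('side','pics/side5.png')[130:230,180:310,::-1]
c=np.hstack([cv2.resize(i,(400,308),interpolation=cv2.INTER_CUBIC) for i in(a,b)]);cv2.imwrite('pics/g2.png',c)
s=r.get_state();print(s['position'],s['ee_rot'].round(3))"
```

```text
[0.2321409  0.39968112 0.1966927 ] [[-0.241  0.971  0.001]
 [ 0.971  0.241  0.   ]
 [ 0.     0.001 -1.   ]]
```

View pics/g2.png

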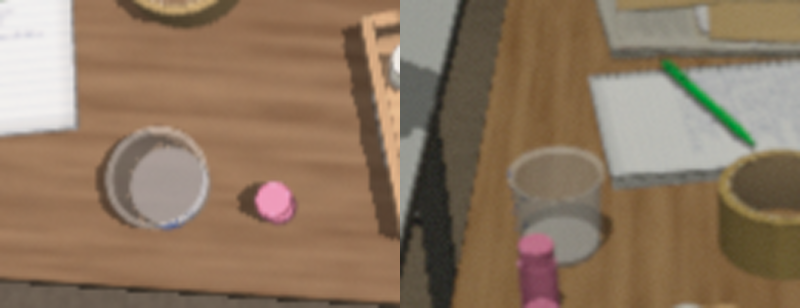

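The beaker stands upright at top pixel (231,263) and side crop (556,180). The pink vial is unchanged. I'll retry with a lower grip on the plain wall, closing in small steps.

```bash
python3 - <<'E'
from h import *
b=plane("top",(231.0,262.8),.062);print(b,plane("top",(167/3.077+180,187/3.077+205),.003))
print(proj("side",[[b[0]-.0325,b[1],.06],[b[0]+.0325,b[1],.06]]),"seen",[(108/3.077+180),(203/3.077+180)],170/3.077+130)
go(b[0],b[1],.13,13.57)
E
```

```text
[0.42196921 0.34383975 0.062     ] [0.42147466 0.34580729 0.003     ]
[[213.59462075 185.35445323]
 [245.26111335 185.17272583]] seen [215.09912252193695, 245.97335066623333] 185.24861878453038
t 10.72 pos [0.2321 0.3997 0.1967] shift [-0.3997  0.6829  0.2673] turn [ 0.0003 -0.0001  0.002 ] F [0.3 0.5 0. ] w 1.001 gf 0.0
```

>>> arm_command([
  [1, [-0.395, 0.685, 0], [0, 0, 0]],
  [1, [-0.395, 0.685, 0], [0, 0, 0]],
  [1, [-0.395, 0.685, 0], [0, 0, 0]],
  [1, [-0.395, 0.685, 0], [0, 0, 0]],
  [1, [-0.395, 0.685, 0], [0, 0, 0]],
  [1, [-0.395, 0.685, 0.1], [0, 0, 0]],
  [1, [-0.395, 0.685, 0.2], [0, 0, 0]],
  [1, [-0.395, 0.685, 0.265], [0, 0, 0]],
  [1, [-0.395, 0.685, 0.265], [0, 0, 0]],
  [1, [-0.395, 0.685, 0.265], [0, 0, 0]],
])

```text
clock: 11.55
position: [0.4219, 0.3443, 0.1295]
ee_rot: [[-0.24, 0.971, -0.001], [0.971, 0.24, -0.001], [-0.001, -0.002, -1.0]]
force: [0.4, -0.6, 0.7]
gripper_width: 1.0
gripper_force: 0.0
```

```bash
python3 - <<'E'
from h import *
go(.422,.3445,.034,13.57)
E
```

```text
t 11.55 pos [0.4219 0.3443 0.1295] shift [0.0008 0.0013 0.3819] turn [-0.0005  0.0003  0.0018] F [ 0.4 -0.6  0.7] w 1.0 gf 0.0
```

>>> arm_command([
  [1, [0, 0, 0.08], [0, 0, 0]],
  [1, [0, 0, 0.16], [0, 0, 0]],
  [1, [0, 0, 0.24], [0, 0, 0]],
  [1, [0, 0, 0.31], [0, 0, 0]],
  [1, [0, 0, 0.36], [0, 0, 0]],
  [1, [0, 0, 0.382], [0, 0, 0]],
  [1, [0, 0, 0.382], [0, 0, 0]],
  [1, [0, 0, 0.382], [0, 0, 0]],
])

```text
clock: 12.22
position: [0.422, 0.346, 0.0358]
ee_rot: [[-0.242, 0.97, 0.002], [0.97, 0.242, 0.001], [0.001, 0.002, -1.0]]
force: [-0.3, -0.3, 0.1]
gripper_width: 0.999
gripper_force: 0.0
```

>>> arm_command([
  [0.8, [0, 0, 0], [0, 0, 0]],
  [0.65, [0, 0, 0], [0, 0, 0]],
  [0.6, [0, 0, 0], [0, 0, 0]],
  [0.55, [0, 0, 0], [0, 0, 0]],
  [0.5, [0, 0, 0], [0, 0, 0]],
  [0.46, [0, 0, 0], [0, 0, 0]],
  [0.46, [0, 0, 0], [0, 0, 0]],
])

```text
clock: 12.8
position: [0.4216, 0.3459, 0.0354]
ee_rot: [[-0.242, 0.97, 0.002], [0.97, 0.242, 0.001], [0.001, 0.002, -1.0]]
force: [0.2, 0.3, 5.4]
gripper_width: 0.736
gripper_force: 12.1
```

>>> arm_command([
  [0.44, [0, 0, 0], [0, 0, 0]],
  [0.44, [0, 0, 0], [0, 0, 0]],
])

```text
clock: 12.97
position: [0.4216, 0.346, 0.0356]
ee_rot: [[-0.242, 0.97, 0.002], [0.97, 0.242, 0.001], [0.001, 0.002, -1.0]]
force: [1.0, -0.0, 6.1]
gripper_width: 0.726
gripper_force: 21.2
```

>>> arm_command([
  [0.44, [0, 0, -0.01], [0, 0, 0]],
  [0.44, [0, 0, -0.03], [0, 0, 0]],
  [0.44, [0, 0, -0.06], [0, 0, 0]],
  [0.44, [0, 0, -0.1], [0, 0, 0]],
  [0.44, [0, 0, -0.14], [0, 0, 0]],
  [0.44, [0, 0, -0.18], [0, 0, 0]],
  [0.44, [0, 0, -0.2], [0, 0, 0]],
  [0.44, [0, 0, -0.2], [0, 0, 0]],
])

```text
clock: 13.63
position: [0.4218, 0.3461, 0.0865]
ee_rot: [[-0.242, 0.97, 0.003], [0.97, 0.242, 0.002], [0.001, 0.003, -1.0]]
force: [0.1, 0.5, -0.8]
gripper_width: 0.721
gripper_force: 21.2
```

```bash
python3 - <<'E'
from h import *
im=save("side","pics/side6.png").astype(int)
im0=cv2.imread("pics/side5.png")[:,:,::-1].astype(int)
# base region before: expected base px at z0 and z.05; compare colour profile along column
print(proj("side",[[.4216,.346,z] for z in(0,.05,.115)]))
for c in(225,231):
  print(c,[tuple(map(int,im0[y,c]))  for y in range(176,218,4)]);print([tuple(map(int,im[y,c])) for y in range(156,218,4)])
c=TR['c'];y=TR['yaw'];R=np.array([[np.cos(y),-np.sin(y)],[np.sin(y),np.cos(y)]])
t=c+R@[-.064,0];print("target",t);go(*t,.14,13.57)
E
```

```text
[[230.85181569 207.97705096]
 [229.60094563 188.68505484]
 [227.84323504 161.75420749]]
225 [(128, 97, 61), (141, 127, 107), (125, 109, 90), (126, 111, 90), (127, 109, 90), (124, 116, 102), (111, 106, 96), (144, 139, 131), (188, 113, 136), (152, 86, 106), (125, 68, 85)]
[(143, 117, 92), (133, 116, 96), (123, 108, 89), (103, 92, 78), (110, 103, 90), (117, 112, 103), (128, 120, 109), (148, 143, 135), (147, 142, 133), (147, 142, 135), (93, 78, 62), (80, 57, 34), (84, 58, 40), (194, 119, 143), (155, 87, 108), (130, 73, 90)]
231 [(136, 108, 73), (137, 123, 103), (132, 115, 95), (135, 118, 98), (134, 118, 97), (120, 114, 104), (127, 123, 113), (143, 139, 129), (143, 138, 130), (140, 135, 127), (108, 84, 76)]
[(150, 129, 102), (137, 122, 100), (113, 103, 89), (108, 100, 85), (114, 106, 94), (120, 115, 107), (132, 127, 118), (146, 143, 134), (149, 145, 135), (149, 144, 135), (99, 88, 74), (84, 64, 42), (81, 60, 36), (83, 61, 39), (99, 72, 50), (128, 92, 70)]
target [0.50771652 0.03828662]
t 13.68 pos [0.4213 0.3457 0.0856] shift [-1.2767  0.0379 -0.2187] turn [ 0.0006 -0.0003  0.0025] F [-0.4  0.4  0.1] w 0.721 gf 21.22883943869965
```

>>> arm_command([
  [0.44, [0, 0, -0.05], [0, 0, 0]],
  [0.44, [0, 0, -0.12], [0, 0, 0]],
  [0.44, [0, 0, -0.2], [0, 0, 0]],
  [0.44, [0, 0, -0.28], [0, 0, 0]],
  [0.44, [-0.04, 0.005, -0.33], [0, 0, 0]],
  [0.44, [-0.1, 0.01, -0.35], [0, 0, 0]],
  [0.44, [-0.18, 0.01, -0.35], [0, 0, 0]],
  [0.44, [-0.26, 0.01, -0.35], [0, 0, 0]],
  [0.44, [-0.34, 0.02, -0.35], [0, 0, 0]],
  [0.44, [-0.42, 0.02, -0.35], [0, 0, 0]],
  [0.44, [-0.5, 0.02, -0.35], [0, 0, 0]],
  [0.44, [-0.58, 0.02, -0.35], [0, 0, 0]],
])

```text
clock: 14.68
position: [0.4606, 0.2048, 0.1715]
ee_rot: [[-0.242, 0.97, -0.001], [0.97, 0.242, -0.001], [-0.0, -0.001, -1.0]]
force: [-0.4, -0.2, -0.2]
gripper_width: 0.724
gripper_force: 21.3
```

>>> arm_command([
  [0.44, [-0.08, 0, 0], [0, 0, 0]],
  [0.44, [-0.16, 0, 0], [0, 0, 0]],
  [0.44, [-0.24, 0.005, 0], [0, 0, 0]],
  [0.44, [-0.32, 0.01, 0], [0, 0, 0]],
  [0.44, [-0.4, 0.01, 0], [0, 0, 0]],
  [0.44, [-0.48, 0.01, 0], [0, 0, 0]],
  [0.44, [-0.55, 0.015, 0], [0, 0, 0]],
  [0.44, [-0.61, 0.015, 0], [0, 0, 0]],
  [0.44, [-0.65, 0.015, 0], [0, 0, 0]],
  [0.44, [-0.68, 0.015, 0], [0, 0, 0]],
  [0.44, [-0.68, 0.015, 0], [0, 0, 0]],
  [0.44, [-0.68, 0.015, 0], [0, 0, 0]],
])

```text
clock: 15.68
position: [0.5055, 0.0421, 0.1719]
ee_rot: [[-0.242, 0.97, -0.001], [0.97, 0.242, 0.001], [0.001, -0.0, -1.0]]
force: [-1.0, 0.9, -0.4]
gripper_width: 0.727
gripper_force: 21.3
```

```bash
python3 - <<'E'
from h import *
go(.5075,.0383,.17,13.57);go(.5075,.0383,.0425,13.57)
E
```

```text
t 15.68 pos [0.5055 0.0421 0.1719] shift [-0.0167  0.0041  0.0076] turn [-0.0001 -0.0002  0.0023] F [-1.   0.9 -0.4] w 0.727 gf 21.252384500257904
t 15.68 pos [0.5055 0.0421 0.1719] shift [-0.0171  0.0043  0.5176] turn [-0.0001 -0.0002  0.0023] F [-1.   0.9 -0.4] w 0.727 gf 21.252384500257904
```

>>> arm_command([
  [0.44, [-0.017, 0.004, 0], [0, 0, 0]],
  [0.44, [-0.017, 0.004, 0.05], [0, 0, 0]],
  [0.44, [-0.017, 0.004, 0.12], [0, 0, 0]],
  [0.44, [-0.017, 0.004, 0.19], [0, 0, 0]],
  [0.44, [-0.017, 0.004, 0.25], [0, 0, 0]],
  [0.44, [-0.017, 0.004, 0.28], [0, 0, 0]],
  [0.44, [-0.017, 0.004, 0.28], [0, 0, 0]],
])

```text
clock: 16.27
position: [0.5065, 0.0384, 0.1006]
ee_rot: [[-0.243, 0.97, -0.004], [0.97, 0.243, -0.0], [0.001, -0.004, -1.0]]
force: [-0.6, -0.5, -1.2]
gripper_width: 0.726
gripper_force: 21.3
```

```bash
python3 - <<'E'
from h import *
go(.5075,.0383,.0425,13.57)
E
```

```text
t 16.27 pos [0.5065 0.0384 0.1006] shift [-0.0016  0.0047  0.2323] turn [-0.0011 -0.0003  0.0027] F [-0.6 -0.5 -1.2] w 0.726 gf 21.25571678217966
```

>>> arm_command([
  [0.44, [0, 0.003, 0.04], [0, 0, 0]],
  [0.44, [0, 0.003, 0.08], [0, 0, 0]],
  [0.44, [0, 0.003, 0.12], [0, 0, 0]],
  [0.44, [0, 0.003, 0.16], [0, 0, 0]],
  [0.44, [0, 0.003, 0.19], [0, 0, 0]],
  [0.44, [0, 0.003, 0.21], [0, 0, 0]],
  [0.44, [0, 0.003, 0.22], [0, 0, 0]],
  [0.44, [0, 0.003, 0.225], [0, 0, 0]],
  [0.44, [0, 0.003, 0.225], [0, 0, 0]],
  [0.44, [0, 0.003, 0.225], [0, 0, 0]],
])

```text
clock: 17.1
position: [0.5087, 0.0382, 0.0461]
ee_rot: [[-0.242, 0.97, 0.001], [0.97, 0.242, 0.0], [-0.0, 0.001, -1.0]]
force: [0.4, -0.1, -0.5]
gripper_width: 0.726
gripper_force: 21.3
```

>>> arm_command([
  [0.44, [0, 0, 0.006], [0, 0, 0]],
  [0.44, [0, 0, 0.012], [0, 0, 0]],
  [0.44, [0, 0, 0.016], [0, 0, 0]],
  [0.44, [0, 0, 0.016], [0, 0, 0]],
  [0.44, [0, 0, 0.016], [0, 0, 0]],
])

```text
clock: 17.52
position: [0.5085, 0.0382, 0.0419]
ee_rot: [[-0.242, 0.97, 0.0], [0.97, 0.242, 0.0], [0.0, 0.0, -1.0]]
force: [-0.4, 0.5, -1.0]
gripper_width: 0.726
gripper_force: 21.3
```

>>> arm_command([
  [0.44, [0, 0, 0.003], [0, 0, 0]],
  [0.44, [0, 0, 0.006], [0, 0, 0]],
  [0.44, [0, 0, 0.006], [0, 0, 0]],
  [0.44, [0, 0, 0.006], [0, 0, 0]],
])

```text
clock: 17.85
position: [0.5087, 0.0382, 0.0415]
ee_rot: [[-0.242, 0.97, 0.001], [0.97, 0.242, 0.0], [-0.0, 0.001, -1.0]]
force: [-1.0, 0.2, 8.1]
gripper_width: 0.719
gripper_force: 21.8
```

Floor contact felt (8 N). I release gently and rise.

>>> arm_command([
  [0.5, [0, 0, 0], [0, 0, 0]],
  [0.55, [0, 0, 0], [0, 0, 0]],
  [0.6, [0, 0, 0], [0, 0, 0]],
  [0.7, [0, 0, 0], [0, 0, 0]],
  [0.85, [0, 0, 0], [0, 0, 0]],
  [0.85, [0, 0, 0], [0, 0, 0]],
  [0.85, [0, 0, 0], [0, 0, 0]],
])

```text
clock: 18.43
position: [0.5083, 0.0382, 0.0402]
ee_rot: [[-0.242, 0.97, -0.0], [0.97, 0.242, 0.0], [0.0, -0.0, -1.0]]
force: [0.1, -0.2, 0.2]
gripper_width: 0.926
gripper_force: 0.0
```

>>> arm_command([
  [0.85, [0, 0, -0.03], [0, 0, 0]],
  [0.85, [0, 0, -0.07], [0, 0, 0]],
  [0.85, [0, 0, -0.12], [0, 0, 0]],
  [0.85, [0, 0, -0.18], [0, 0, 0]],
  [0.85, [0, 0, -0.26], [0, 0, 0]],
  [0.85, [0, 0, -0.36], [0, 0, 0]],
  [0.85, [0, 0, -0.46], [0, 0, 0]],
  [0.85, [0, 0, -0.56], [0, 0, 0]],
  [0.85, [0, 0, -0.6], [0, 0, 0]],
  [0.85, [0, 0, -0.6], [0, 0, 0]],
])

```text
clock: 19.27
position: [0.5101, 0.0383, 0.1937]
ee_rot: [[-0.242, 0.97, 0.007], [0.97, 0.242, 0.0], [-0.001, 0.007, -1.0]]
force: [1.3, 0.1, -0.9]
gripper_width: 0.928
gripper_force: 0.0
```

>>> arm_command([
  [0.85, [-0.1, -0.6, 0], [0, 0, 0]],
  [0.85, [-0.1, -0.6, 0], [0, 0, 0]],
  [0.85, [-0.1, -0.6, 0], [0, 0, 0]],
  [0.85, [-0.1, -0.6, 0], [0, 0, 0]],
  [0.85, [-0.1, -0.6, 0], [0, 0, 0]],
  [0.85, [-0.1, -0.6, 0], [0, 0, 0]],
  [0.85, [-0.1, -0.6, 0], [0, 0, 0]],
])

```text
clock: 19.85
position: [0.3694, -0.0223, 0.19]
ee_rot: [[-0.242, 0.97, 0.0], [0.97, 0.242, 0.0], [0.0, 0.0, -1.0]]
force: [1.0, 1.0, 0.5]
gripper_width: 0.927
gripper_force: 0.0
```

```bash
python3 - <<'E'
from h import *
t=save("top","pics/top7.png").astype(int);s=save("side","pics/side7.png").astype(int)
t0=cv2.imread("pics/top0.png")[:,:,::-1].astype(int);s0=cv2.imread("pics/s4.png")[:,:,::-1].astype(int)
c=TR['c'];y=TR['yaw'];R=np.array([[np.cos(y),-np.sin(y)],[np.sin(y),np.cos(y)]])
def blob(m):
    n,l,st,ce=cv2.connectedComponentsWithStats(cv2.morphologyEx(m.astype(np.uint8),cv2.MORPH_OPEN,np.ones((3,3))));return [(st[i].tolist(),ce[i].round(1).tolist()) for i in range(1,n) if st[i,4]>40]
for n,a,b,(x0,x1,y0,y1) in(("side",s,s0,(190,345,190,360)),("top",t,t0,(290,430,180,290))):
    m=(abs(a-b).max(2)>22)[y0:y1,x0:x1]
    print(n,[( [q[0]+x0,q[1]+y0,*q[2:]],[k[0]+x0,k[1]+y0]) for q,k in blob(m)])
P=np.array([.5087,.0382])
th=np.linspace(0,2*np.pi,9)[:-1]
for n in("side","top"):
    print(n,"pred rim c",proj(n,[*P,.066]),"base c",proj(n,[*P,.006]));q=proj(n,[[P[0]+.0325*np.cos(a),P[1]+.0325*np.sin(a),.064] for a in np.linspace(0,6.28,40)]);print(q.min(0),q.max(0))
print(r.get_state()["position"])
E
```

```text
side [([195, 190, 113, 86, 4484], [250.4, 226.7]), ([215, 256, 23, 45, 498], [225.5, 274.9]), ([190, 259, 36, 62, 1756], [204.8, 291.3]), ([254, 278, 44, 46, 1574], [275.2, 300.3])]
top [([296, 197, 111, 93, 4229], [358.4, 251.6])]
side pred rim c [[274.23485285 292.23492417]] base c [[274.09904977 318.15883574]]
[253.13631856 278.04131593] [295.26945907 309.41979577]
top pred rim c [[389.12815902 227.76959511]] base c [[383.28103919 232.81799201]]
[372.53783687 211.91469428] [405.25087619 244.26693847]
[ 0.36991422 -0.0220938   0.19003991]
```

The beaker blob in the side view (254–298, 278–324) matches the predicted upright outline. Last check is the divider and vials against the earlier frame.

```bash
python3 - <<'E'
from h import *
def m(f):
    a=cv2.imread(f).astype(int);g=(a.max(2)-a.min(2)<25)
    d=(g&(a.max(2)<95))[250:310,220:310];v=(g&(a.max(2)>110))[225:272,222:285]
    out=[]
    for k in(d,v):
        n,l,st,ce=cv2.connectedComponentsWithStats(k.astype(np.uint8));out.append([(st[i].tolist()) for i in range(1,n) if st[i,4]>25])
    return out
for f in("pics/s4.png","pics/side7.png","pics/side0.png"):print(f,m(f))
g=[cv2.cvtColor(cv2.imread(f),6) for f in("pics/s4.png","pics/side7.png")]
for n,(x,y,w,h) in(("vialL",(228,236,18,34)),("vialR",(264,228,18,24)),("tab",(255,254,26,22)),("earL",(221,286,12,10)),("earR",(302,270,12,10))):
    R=cv2.matchTemplate(g[1][y-8:y+h+8,x-8:x+w+8],g[0][y:y+h,x:x+w],cv2.TM_CCOEFF_NORMED);_,s,_,p=cv2.minMaxLoc(R);print(n,round(s,2),p[0]-8,p[1]-8)
E
```

```text
pics/s4.png [[[10, 9, 76, 45, 1626]], [[46, 4, 11, 8, 70], [7, 13, 14, 30, 324], [45, 13, 13, 20, 177]]]
pics/side7.png [[[2, 9, 57, 45, 856], [63, 24, 23, 17, 197]], [[35, 4, 22, 33, 348], [7, 13, 14, 30, 302]]]
pics/side0.png [[[13, 21, 77, 39, 1541]], [[45, 4, 13, 20, 170], [7, 13, 14, 30, 298], [46, 25, 11, 9, 73]]]
vialL 0.65 1 -1
vialR 0.52 0 0
tab 0.88 -1 -1
earL 0.95 0 0
earR 1.0 0 0
```

Nothing shifted: the divider tab, ears and both vials are within 1 px of where they were. Handing in.

```bash
python3 -c "
from workcell import r
print(r.hand_in())"
```

```text
the job is handed in; nothing more can be done
None
```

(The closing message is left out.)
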